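# Slip a tinned test coupon under the spring clip of the inspection stage

### The job

Get the tinned test coupon ready for inspection: press the red thumb bar of the stage's spring clip down with one fingertip so that its nose rises, and while it is held open push the coupon with the other fingertip, by its upturned end, along the stage and under the nose until it is fully home against both brass stops. Then let the clip down so that its nose holds the coupon, and come away. The coupon is only slid, never picked up or tipped, and the other things on the bench are left where they are.

Things in the scene. Friction and masses are not known exactly. Their poses are not given: they have to be found in the camera images.
- stand: Fixed inspection stand, green base 250 x 175 x 12 mm (x -120 to 130, y +-88 mm). Origin: bench level, below the clip nose, on the channel's centre line. Its x axis is the way the coupon is pushed, z up. Dark stage plate, x -118 to 32 mm, top at z = 20 mm, with two low aluminium guide strips (6 mm wide, tops z = 24.5 mm) that leave a channel 40 mm wide along x.
- home (a point): Point on the stage top at stand x = -6, y = 0, z = 20 mm: where the coupon's origin lies when it is fully home, its ears against both brass stops.
- stop_face (a point): Middle between the two brass stop posts, in the plane of the faces that the coupon's ears meet: stand x = -22, y = 0, z = 28 mm. The posts stand beside the channel, y = 20 to 31 mm on either side, x = -22 to -13 mm, tops at z = 36 mm.
- pillar_top (a point): Top of the stand's steel pillar, 16 mm thick, at stand x = 108, y = -66, z = 222 mm. It carries a round magnifier, 92 mm across, swung aside to stand x = 124, y = -196 mm, 178 to 200 mm up.
- clip (a joint): Sprung hinge of the clip, rad. 0: shut; grows as the thumb bar is pressed down and the nose rises, 30 mm per rad; end of travel 0.36. At the bar's middle it needs about 4 N to start, 8 N at 0.28, and springs back when let go. The 4 mm coupon passes below the nose from about 0.14 up; shut on a coupon it reads about 0.115.
- clip_nose (a point): Middle of the underside of the steel nose pad, 10 mm long in stand x (-5 to 5 mm), 6 mm wide, at stand y = 6 mm, 0.5 mm above the stage when shut. Its faces are square: a coupon pushed at the shut clip is just stopped. Clip bracket: x -12 to 12, y 30 to 44 mm, top z = 38 mm; hinge pin along x at y = 37, z = 34 mm.
- thumb_bar (a point): Centre of the top of the red thumb bar, a flat plate 60 mm along stand x (-30 to 30 mm) and 28 mm across it, on the +y side, 24 mm out from the hinge pin. Shut, it slopes up outward by 0.28 rad, centre at stand y = 61, z = 39 mm. Pressed to joint 0.28 it is level, top at z = 32 mm; at the end of travel the centre is at z = 30 mm.
- coupon: Bright tinned coupon, about 85 g: flat plate 40 (x) x 36 (y) x 4 mm with an upturned end at -x. Origin: centre of the plate's underside. It lies on the stage in the channel, its x along the stand's x within 0.04 rad, its front edge 8 to 50 mm short of the nose pad.
- tab (a point): Middle of the back (-x) face of the coupon's upturned end, 20 mm behind the coupon's origin, 11 mm above its underside. The upturned end is 4 mm thick, its top 20 mm above the underside; from 8.5 mm up it widens to two ears, 52 mm over all, which pass above the guide strips and meet the brass stops.
- bare_coupon: Spare coupon of bare copper, same shape, on the base plate at about stand x = -50, y = -63 mm; leave it alone. Origin: centre of its underside.
- loupe: Black loupe, 32 mm across, 28 mm high, on the base plate at about stand x = 85, y = 58 mm; leave it alone. Origin: centre of its underside.
- tray: Round tinned tray, 224 mm across, 16 mm high; leave it alone. Origin: centre of its underside.
- bowl: Copper bowl, 120 mm across, 50 mm high; leave it alone. Origin: centre of its underside.
- ingot: Tin ingot 110 x 32 x 16 mm; leave it alone. Origin: centre of its underside.
- flux_jar: Amber jar with black cap, 60 mm across, 75 mm high; leave it alone. Origin: centre of its underside.
- brush: Flat brush with a wooden handle lying on the bench left of the stand; leave it alone.
Things that resemble listed ones, but are neither listed nor needed, are in the scene too. What is shaped like the coupon but pink or purple is not meant.

How it is judged:
By the outcome, as a careful person would: the job done as asked, in the order asked, and still so for the second after the job is handed in, with the robot touching nothing.
It also fails if it takes over 48 s, if anything falls off the work surface, if the arm or the gripper's body presses on something with over 40 N, if the wrist force passes 120 N, or if a joint passes its speed limit or range.

### The arm

A 6-joint arm with a two-finger parallel gripper is mounted at the origin on the work surface. World frame = base frame: x ahead of the robot, y to its left, z up, the work surface at z = 0. Lengths are in m, angles in rad, forces in N, time in s.
With the tool pointing down it reaches from about 0.35 to 0.775 m from the base axis. Payload 7.3 kg.
Tool frame: the origin (TCP) lies on the centre line of the jaws, within the pads' length; the fingertips stand 11 mm ahead of it and the grasp point (between the pads) lies 8 mm behind it; y points along the fingers, z is the direction in which the jaws open and shut, and the axes are right-handed (so a half turn about y gives the same grasp; the last joint's range is limited). The gripper opens to 92 mm and grips with 3 to 60 N. Pads are 19 mm wide; open, the fingers measure 130 mm over their backs; the gripper's body (75 mm by 190 mm) begins 47 mm behind the grasp point.
Start: joints at [-1.483, 0.342, 1.524, -0, 1.275, -0.146], TCP at [0.122, -0.511, 0.214] pointing down, gripper open.
Joint ranges: [-2.53, 2.53], [-0.77, 2.02], [0.04, 2.7], [-1, 4.14], [0.28, 2.66], [-3.11, 3.11]. Speed limits (rad/s): [2.57, 2.57, 3.14, 3.14, 3.14, 3.14].

### API

Orientations are given as [roll, pitch, yaw] about the fixed x, y, z axes, in that order (R = Rz(yaw) Ry(pitch) Rx(roll)).
In Python, from cell import robot, cams gives the robot as it stands.
- The arm moves only by the tool apply_moves, never from a script. Its argument "plan" is a list of rows, each a list of 7 numbers: the shift along the tool's x, y, z in m, then the turn, a rotation vector about the tool's x, y, z in degrees, then the gripper command: -1 is fully open, 1 is shut, values between are in proportion. A call has exactly 5 rows; each row is the pose to reach, as a shift and turn from the pose commanded when the call began, along the tool's axes at that moment; what a row does not reach only later rows make up. A row lasts 1/8 s, in which the tool goes at most 62.5 mm and 10.7 degrees, less where a joint would pass 70% of its speed; a pose out of reach is approached as far as the arm can. A call with a gripper value outside its range is refused whole. The fingers move at their own pace and stop on an object; "squeeze" is the grip in N (left out, the last holds). Time passes only in rows, so rows that repeat a pose let the fingers close, or fill a call up. It gives the time, the measured TCP pose, the force and the opening at its end, in the units of the state.
- robot.observe(): the state, without advancing time (a new reading comes with each control period).
- cams.read_camera(name): name is "scene" or "top" or "wrist"; returns the picture (400x640x3 uint8, blue, green, red); there is no depth.
- cams.calibration(name): a dict with "fx", "fy", "cx", "cy" (pixels), "extrinsics" (4x4, takes a point from world to camera coordinates); the wrist camera has in their place "T_tool_cam" (4x4, takes a point from camera to tool coordinates, whose origin is the TCP and whose axes are the tool frame's). Camera axes: x right, y up, looking along -z (the intrinsics and any distortion apply to the point x, -y, -z); pixel columns grow to the right and rows downward; lengths in m; the calibration is good to about 2 mm. The wrist camera is an equidistant fisheye: a pixel r from the principal point sees the ray r / f radians off the axis. A picture is of the moment at which its call begins: read the wrist's pose just before it. calibration takes no time and is no camera call.
- robot.hand_in(): hands the job in, once; it reports no verdict.
The state is a dict: "time": time; "qpos": joint angles; "qvel": joint speeds; "joint_efforts": joint torques, N m; "tool_pos": TCP position; "tool_rot": TCP orientation; "contact_force": force on the tool from outside, world axes, zero at the start; "torque": the same for the moment, N m; "opening": finger opening in m.
Only numpy, scipy, OpenCV 4.12 (cv2) and the standard library are available. Lean on these libraries where they do the work, as an engineer would, in place of code of your own. Each camera call takes 0.05 s, during which the arm holds its last target. There are 200 camera calls.

## Working session

There is one attempt and no reset: what is moved stays moved. The work goes in short steps, Python scripts to look and compute and a tool call to move; the robot and the scene stay as the last step left them, time stands still between calls to the robot, and variables do not carry over. Pictures are saved under pics/ and viewed, about 8 in all and at most 12, crops included, and the job is handed in when it is done.

Besides the shell and the picture viewer there is one more tool, called after ">>>" as name([rows], argument=value, ...), one row to a line, values as JSON. apply_moves: Moves the arm, as the interface text tells. Its arguments: {"type":"object","properties":{"plan":{"type":"array","items":{"type":"array","items":{"type":"number"}}},"squeeze":{"type":"number"}},"required":["plan"]}

```bash
ls; mkdir -p pics; python3 - <<'E'
from cell import robot,cams
import cv2,numpy as np
s=robot.observe();print({k:np.round(v,3).tolist() for k,v in s.items()})
for n in("scene","top","wrist"):
    cv2.imwrite(f"pics/{n}0.png",cams.read_camera(n));c=cams.calibration(n);print(n,{k:np.round(v,4).tolist() if not isinstance(v,str) else v for k,v in c.items()})
E
```

```text
pics
{'time': 0.0, 'qpos': [-1.483, 0.343, 1.525, -0.0, 1.275, -0.146], 'qvel': [-0.0, -0.0, -0.0, 0.001, 0.0, 0.001], 'joint_efforts': [-0.002, -43.124, -24.422, 0.072, 0.056, -0.0], 'tool_pos': [0.122, -0.51, 0.213], 'tool_rot': [-1.572, 0.0, -2.908], 'contact_force': [-1.001, 0.152, 0.269], 'torque': [-0.002, 0.024, -0.013], 'opening': 0.092}
scene {'fx': 377.9148, 'fy': 377.9148, 'cx': 324.5733, 'cy': 197.5128, 'extrinsics': [[-0.5222, 0.8526, -0.0177, 0.2698], [-0.6978, -0.4153, 0.5836, 0.3139], [0.4903, 0.3171, 0.8118, -1.4513], [0.0, 0.0, 0.0, 1.0]]}
top {'fx': 363.1042, 'fy': 363.1042, 'cx': 317.0399, 'cy': 194.7419, 'extrinsics': [[-0.0115, -0.9999, 0.0087, -0.0005], [0.9938, -0.0104, 0.1103, -0.5532], [-0.1102, 0.0099, 0.9939, -1.0884], [0.0, 0.0, 0.0, 1.0]]}
wrist {'fx': 309.7069, 'fy': 309.7069, 'cx': 316.1237, 'cy': 190.9753, 'T_tool_cam': [[0.0007, -0.9544, -0.2986, -0.081], [0.0012, 0.2986, -0.9544, -0.1708], [1.0, 0.0003, 0.0014, 0.0004], [0.0, 0.0, 0.0, 1.0]]}
```

View pics/top0.png

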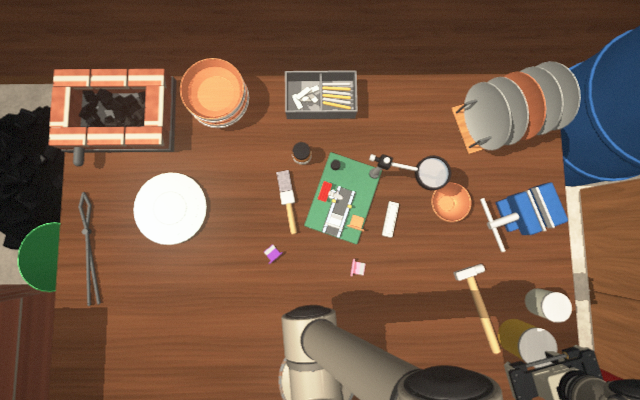

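View pics/scene0.png

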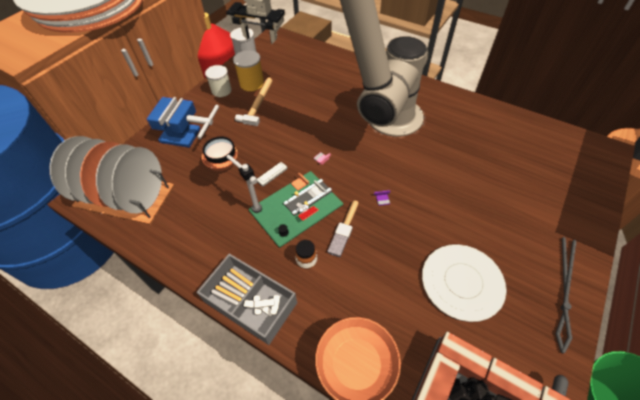

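The top view shows the green stand at about (343,198) and the clip's red bar at (325,191).

Things that could be taken for the coupon:
- tinned piece in the channel at about (338,213), the one wanted
- bare copper piece at (357,222)
- purple piece at (273,254)
- pink piece at (357,268)

```bash
cat > h.py <<'E'
import cv2,numpy as np
from scipy.spatial.transform import Rotation as R
from cell import robot,cams
def toolT(s):
    T=np.eye(4);T[:3,:3]=R.from_euler('xyz',s['tool_rot']).as_matrix();T[:3,3]=s['tool_pos'];return T
def rays(n,px,T=None):
    """pixels -> world origin, directions"""
    c=cams.calibration(n);p=np.atleast_2d(np.asarray(px,float))
    u=(p[:,0]-c['cx'])/c['fx'];v=(p[:,1]-c['cy'])/c['fy']
    if n=='wrist':
        th=np.hypot(u,v);k=np.sinc(th/np.pi)
        d=np.c_[u*k,-v*k,-np.cos(th)];M=T@np.array(c['T_tool_cam'])
    else:
        d=np.c_[u,-v,-np.ones(len(u))];M=np.linalg.inv(np.array(c['extrinsics']))
    return M[:3,3],d@M[:3,:3].T
def onz(n,px,z,T=None):
    o,d=rays(n,px,T);return o+d*((z-o[2])/d[:,2])[:,None]
def proj(n,P,T=None):
    c=cams.calibration(n);P=np.atleast_2d(P)
    E=np.linalg.inv(T@np.array(c['T_tool_cam'])) if n=='wrist' else np.array(c['extrinsics'])
    q=P@E[:3,:3].T+E[:3,3];x,y,z=q[:,0],-q[:,1],-q[:,2]
    if n=='wrist':
        r=np.hypot(x,y);k=np.arctan2(r,z)/np.maximum(r,1e-9)
    else:k=1/z
    return np.c_[c['cx']+c['fx']*x*k,c['cy']+c['fy']*y*k]
E
python3 - <<'E'
from h import *
im=cv2.imread('pics/top0.png');hsv=cv2.cvtColor(im,cv2.COLOR_BGR2HSV)
m=cv2.inRange(hsv,(60,80,40),(90,255,255));m[:,:280]=0
cs=max(cv2.findContours(m,0,1)[0],key=cv2.contourArea)
w=onz('top',cs[:,0],.012)[:,:2]
r=cv2.minAreaRect((w*1000).astype(np.float32));print(r, cv2.boxPoints(r))
yx=[(325,191)];print('red',onz('top',yx,.039))
cv2.imwrite('pics/top_c.png',cv2.resize(im[140:260,290:420],None,fx=6,fy=5,interpolation=2)[:600])
E
```

```text
((546.9185791015625, -88.2220458984375), (170.01063537597656, 244.61004638671875), 69.916748046875) [[ 402.86078  -126.06085 ]
 [ 632.5972   -210.0563  ]
 [ 690.9764    -50.38324 ]
 [ 461.23993    33.612213]]
red [[ 0.56347727 -0.03096936  0.039     ]]
```

View pics/top_c.png

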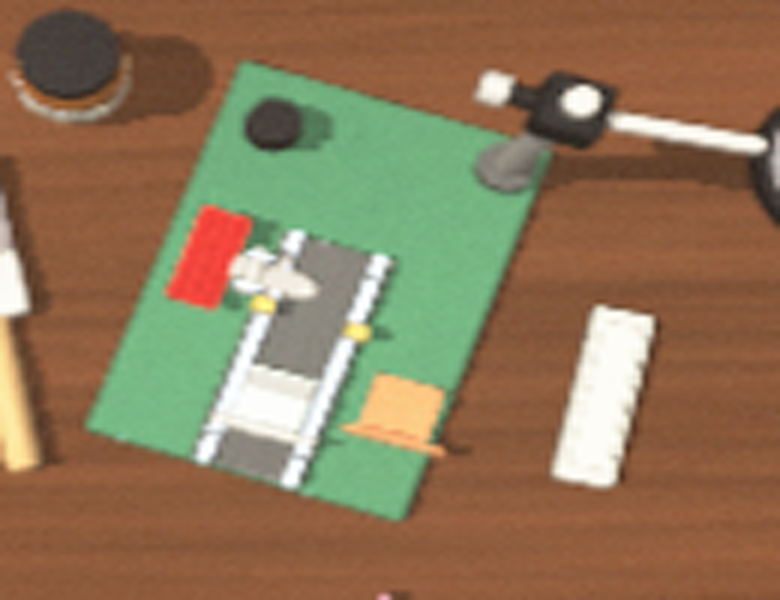

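```bash
cat >> h.py <<'E'
def goto(p,jaw_deg,s=None):
    """shift and turn (tool axes) to reach world p, tool down, tool z at world angle jaw_deg"""
    s=s or robot.observe();T=toolT(s)
    W=R.from_euler('z',jaw_deg-90,degrees=True)*R.from_euler('x',-90,degrees=True)
    d=T[:3,:3].T@(np.array(p)-T[:3,3]);r=(R.from_matrix(T[:3,:3]).inv()*W).as_rotvec(degrees=True)
    print('goto',np.round(d,4),np.round(r,2));return d,r
E
python3 - <<'E'
from h import *
goto([.509,-.026,.25],25);goto([.31,-.28,.25],-25)
E
```

```text
goto [-0.4891 -0.0362 -0.3815] [ 4.0000e-02 -1.0161e+02 -6.0000e-02]
goto [-0.2366 -0.0365 -0.1806] [ 5.000e-02 -5.161e+01 -4.000e-02]
```

>>> apply_moves([
  [-0.047,-0.036,-0.036,0,-10,0,-0.54],
  [-0.094,-0.036,-0.072,0,-20,0,-0.54],
  [-0.142,-0.036,-0.108,0,-30,0,-0.54],
  [-0.189,-0.036,-0.144,0,-40,0,-0.54],
  [-0.236,-0.036,-0.18,0,-50,0,-0.54],
])

```text
time: 0.78
tool_pos: [0.3104, -0.2793, 0.2498]
tool_rot: [-1.57, -0.0, -2.03]
contact_force: [0.3, -0.7, -0.1]
opening: 0.0706
```

```bash
python3 - <<'E'
from h import *
goto([.509,-.026,.25],25)
E
```

```text
goto [-3.151e-01 -2.000e-04  6.590e-02] [-2.00e-02 -5.13e+01  1.00e-02]
```

>>> apply_moves([
  [-0.06,0,0.012,0,-10,0,-0.54],
  [-0.12,0,0.025,0,-20,0,-0.54],
  [-0.18,0,0.037,0,-30,0,-0.54],
  [-0.24,0,0.05,0,-41,0,-0.54],
  [-0.3,0,0.062,0,-51.3,0,-0.54],
])

```text
time: 1.4
tool_pos: [0.5003, -0.0387, 0.2497]
tool_rot: [-1.571, -0.0, -1.133]
contact_force: [1.0, -1.0, 0.1]
opening: 0.0705
```

```bash
python3 - <<'E'
from h import *
s=robot.observe();print(s['time'],s['tool_pos'],s['tool_rot'],np.abs(s['qvel']).max(),s['qpos'])
s=robot.observe();im=cams.read_camera('wrist');cv2.imwrite('pics/w1.png',im);np.save('w1.npy',toolT(s))
for sx,sy,z in[(0,0,20),(-26,0,31),(61*0,61,39),(130,88,12),(-120,-88,12)]:
    a=np.deg2rad(-20.08);P=[.5422+(np.cos(a)*sx-np.sin(a)*sy)/1e3,-.0865+(np.sin(a)*sx+np.cos(a)*sy)/1e3,z/1e3];print(proj('wrist',P,toolT(s)))
E
```

```text
1.4 [ 0.50027571 -0.03865322  0.24973542] [-1.57089618e+00 -3.48637898e-04 -1.13343990e+00] 0.9436421274432147 [-2.29743150e-01  2.72273690e-01  1.52273610e+00 -3.44305988e-04
  1.34644561e+00 -6.67022986e-01]
[[329.26629501 202.85378976]]
[[315.87685999 192.47412869]]
[[363.88628229 176.02179343]]
[[431.07271712 219.39588278]]
[[224.95690164 185.35959666]]
```

View pics/w1.png

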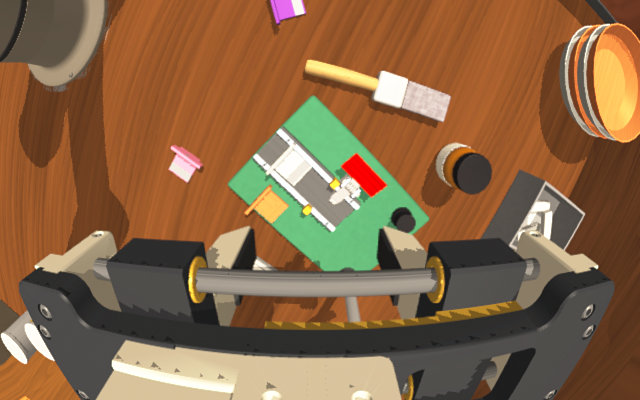

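The wrist view shows the stage with the bright coupon at (297,160), the copper spare at (268,203) and the red bar at (363,175). The pink piece is at (183,163) and the purple one at (287,8). The projected stand points agree to within 2 px or so. Next is one close crop to confirm the coupon and locate its edges.

```bash
python3 - <<'E'
from h import *
im=cv2.imread('pics/w1.png');T=np.load('w1.npy')
x0,y0,k=240,110,5
cv2.imwrite('pics/w1c.png',cv2.resize(im[y0:230,x0:400],None,fx=k,fy=k,interpolation=cv2.INTER_CUBIC))
hsv=cv2.cvtColor(im,cv2.COLOR_BGR2HSV)
m=cv2.inRange(hsv,(60,80,40),(90,255,255));m[:90]=0;m[270:]=0;m[:,:220]=0;m[:,440:]=0
c=max(cv2.findContours(m,0,1)[0],key=cv2.contourArea)[:,0]
w=onz('wrist',c,.012,T)[:,:2]*1000
print(cv2.boxPoints(cv2.minAreaRect(w.astype(np.float32))))
r=cv2.inRange(hsv,(0,200,150),(4,255,255))|cv2.inRange(hsv,(176,200,150),(180,255,255));r[:140]=0;r[210:]=0;r[:,:320]=0;r[:,400:]=0
c=max(cv2.findContours(r,0,1)[0],key=cv2.contourArea)[:,0]
print(cv2.minAreaRect((onz('wrist',c,.039,T)[:,:2]*1000).astype(np.float32)))
E
```

```text
[[ 400.90063  -125.28087 ]
 [ 631.9822   -209.7114  ]
 [ 691.00574   -48.167374]
 [ 459.9242     36.263153]]
((562.8532104492188, -28.731042861938477), (24.34096908569336, 58.174095153808594), 70.13101959228516)
```

View pics/w1c.png

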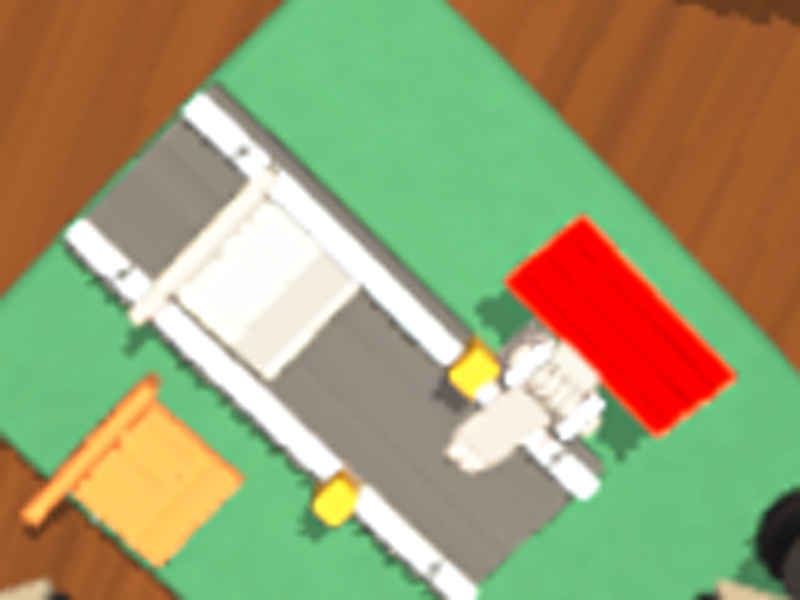

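The crop confirms the bright coupon with its upturned end from (268,172) to (137,318) and its front edge from (358,288) to (270,380). The brass post tops are at (475,368) and (337,498).

```bash
cat >> h.py <<'E'
A=R.from_euler('z',-20.07,degrees=True).as_matrix();O=np.array([.5418,-.0858,0])
def st(P): return (np.atleast_2d(P)-O)@A*1000   # world m -> stand mm
def wd(p): return A@(np.array(p)/1000)+O       # stand mm -> world m
E
python3 - <<'E'
from h import *
T=np.load('w1.npy')
for n,c,z in[('tabtop',[(268,172),(137,318)],.040),('front',[(358,288),(270,380)],.024),('posts',[(475,368),(337,498)],.036)]:
    print(n,np.round(st(onz('wrist',np.array(c)/5+[240,110]-.4,z,T)),1).tolist())
# tool targets: pusher corner (inner pad edge, +tool x side), jaw stand 45deg
w=.0705
j=np.array([1,1,0])/2**.5;p=np.array([1,-1,0])/2**.5
for xt,yc in[(-85,-1),(-26,-1)]:
    inn=np.array([xt,yc,0])-9.5*p; tcp=inn+j*w*500; pr=inn+j*(w*1000+9)
    print(xt,'tcp stand',tcp,'presser ctr',pr,'world',wd(tcp))
E
```

```text
tabtop [[-91.9, 26.1, 40.0], [-89.7, -24.5, 40.0]]
front [[-52.8, 18.1, 24.0], [-51.7, -16.4, 24.0]]
posts [[-18.3, 26.6, 36.0], [-18.3, -24.2, 36.0]]
-85 tcp stand [-66.79200038  30.64302846   0.        ] presser ctr [-35.50252532  61.93250353   0.        ] world [ 0.48957971 -0.03409693  0.        ]
-26 tcp stand [-7.79200038 30.64302846  0.        ] presser ctr [23.49747468 61.93250353  0.        ] world [ 0.54499688 -0.05434383  0.        ]
```

```bash
cat >> h.py <<'E'
O=O+A@[0,.0006,0]
def pose(xt,phi,w,ztip,yc=0):
    """TCP world pose for pusher corner at stand (xt,yc); returns tcp, jaw world angle, presser centre, gripper cmd"""
    f=np.deg2rad(phi);j=np.array([np.sin(f),np.cos(f),0]);p=np.array([np.cos(f),-np.sin(f),0])
    inn=np.array([xt,yc,ztip+11])-9.5*p
    return wd(inn+j*w/2),90-phi-20.07,inn+j*(w+9),1-2*w/92
E
python3 - <<'E'
from h import *
print(robot.observe()['tool_pos'])
for a in[(-98,56,86,60),(-26,45,70.5,32)]:
    r=pose(*a);print(r);goto(r[0],r[1])
E
```

```text
[ 0.5035074  -0.03301039  0.24940095]
(array([ 0.48940544, -0.03203371,  0.071     ]), 13.93, array([-24.55376319,  60.99918277,  71.        ]), -0.8695652173913044)
goto [-0.0066  0.1784 -0.013 ] [-0.2  11.78 -0.15]
(array([ 0.54554595, -0.05284099,  0.043     ]), 24.93, array([23.49747468, 62.93250353, 43.        ]), -0.5326086956521738)
goto [0.0366 0.2064 0.0285] [-0.22  0.78 -0.13]
```

>>> apply_moves([
  [-0.002,0.04,-0.003,0,3,0,-0.87],
  [-0.004,0.08,-0.006,0,6,0,-0.87],
  [-0.006,0.12,-0.01,0,9,0,-0.87],
  [-0.0066,0.158,-0.013,-0.2,11.8,-0.15,-0.87],
  [-0.0066,0.158,-0.013,-0.2,11.8,-0.15,-0.87],
])

```text
time: 2.08
tool_pos: [0.4826, -0.0395, 0.0896]
tool_rot: [-1.58, -0.0, -1.345]
contact_force: [-0.0, 0.4, 1.2]
opening: 0.0863
```

```bash
python3 - <<'E'
from h import *
r=pose(-98,56,86,50);goto(r[0],r[1]);s=robot.observe();T=toolT(s);print(s['qvel'].max(),s['opening'])
im=cams.read_camera('wrist');cv2.imwrite('pics/w2.png',im);np.save('w2.npy',T)
cv2.imwrite('pics/s2.png',cams.read_camera('scene'))
cv2.imwrite('pics/w2c.png',cv2.resize(im[60:340,160:500],None,fx=2.1,fy=2.1,interpolation=2))
E
```

```text
goto [-0.0057  0.0286  0.0086] [ 0.51 -1.02  0.  ]
0.03908426890401138 0.0863056131451231
```

View pics/w2c.png

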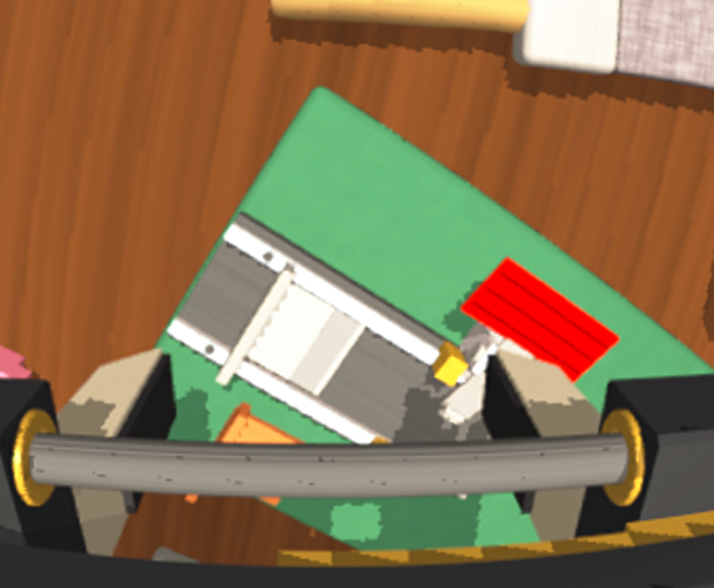

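The view shows the upturned end from (290,268) to (222,382), with the left finger as pusher, still high, and the right finger beside the bar. I'll re-measure from this closer view.

```bash
python3 - <<'E'
from h import *
T=np.load('w2.npy');f=lambda c:np.array(c)/2.1+[160,60]-.25
for n,c,z in[('tabtop',[(289,268),(222,382)],.040),('front',[(367,318),(320,396)],.024),('bar outer',[(508,258),(618,338)],.043),('bar inner',[(462,303),(577,381)],.035),('post',[(450,352)],.036),('strip ends',[(235,230),(172,332)],.0245),('base corner',[(320,86)],.012)]:
    print(n,np.round(st(onz('wrist',f(c),z,T)),1).tolist())
# fingertip inner corners (tool coords, y=11mm) in image
for z in(-43,43):
  for x in(-9.5,9.5): 
    P=(T@np.array([x/1e3,.011,z/1e3,1]))[:3];print(z,x,np.round((proj('wrist',P,T)-[160,60])*2.1,0),np.round(st(P),1))
E
```

```text
tabtop [[-91.8, 27.1, 40.0], [-89.4, -25.6, 40.0]]
front [[-54.0, 21.8, 24.0], [-50.8, -17.1, 24.0]]
bar outer [[-29.1, 73.5, 43.0], [28.6, 73.1, 43.0]]
bar inner [[-30.2, 49.2, 35.0], [31.0, 48.5, 35.0]]
post [[-22.5, 31.0, 36.0]]
strip ends [[-115.2, 24.1, 24.5], [-115.6, -25.9, 24.5]]
base corner [[-117.3, 85.9, 12.0]]
-43 -9.5 [[187. 320.]] [[-112.9    7.1   79. ]]
-43 9.5 [[192. 377.]] [[-102.5   -8.8   79. ]]
43 -9.5 [[469. 320.]] [[-40.7  53.9  78.2]]
43 9.5 [[465. 376.]] [[-30.4  38.   78.2]]
```

```bash
python3 - <<'E'
from h import *
T=np.load('w2.npy')
for Y in(-30,-19,-8,0,11):
  for hz in(43,50):
    P=[(T@np.array([x/1e3,Y/1e3,z/1e3,1]))[:3] for z in(-hz,hz) for x in(-9.5,9.5)];print(Y,hz,np.round((proj('wrist',P,T)-[160,60])*2.1,0).tolist())
im=cv2.imread('pics/w2.png');a=cv2.resize(im[200:320,170:270],None,fx=4,fy=4,interpolation=2)
s=cv2.imread('pics/s2.png');P=proj('scene',T[:3,3])[0].astype(int);print(P)
b=cv2.resize(s[P[1]-50:P[1]+50,P[0]-50:P[0]+30],None,fx=4.8,fy=4.8,interpolation=2)
cv2.imwrite('pics/fing.png',np.hstack([a,b[:480]]))
E
```

```text
-30 43 [[154.0, 380.0], [162.0, 445.0], [502.0, 380.0], [494.0, 445.0]]
-30 50 [[128.0, 379.0], [137.0, 444.0], [529.0, 379.0], [519.0, 444.0]]
-19 43 [[164.0, 362.0], [171.0, 424.0], [492.0, 362.0], [485.0, 424.0]]
-19 50 [[139.0, 361.0], [147.0, 423.0], [517.0, 361.0], [509.0, 423.0]]
-8 43 [[173.0, 345.0], [179.0, 405.0], [483.0, 345.0], [477.0, 405.0]]
-8 50 [[149.0, 345.0], [156.0, 404.0], [507.0, 345.0], [500.0, 404.0]]
0 43 [[179.0, 334.0], [185.0, 393.0], [477.0, 334.0], [472.0, 392.0]]
0 50 [[156.0, 334.0], [163.0, 392.0], [500.0, 334.0], [494.0, 392.0]]
11 43 [[187.0, 320.0], [192.0, 377.0], [469.0, 320.0], [465.0, 376.0]]
11 50 [[165.0, 320.0], [170.0, 376.0], [491.0, 320.0], [486.0, 376.0]]
[318 182]
```

View pics/fing.png

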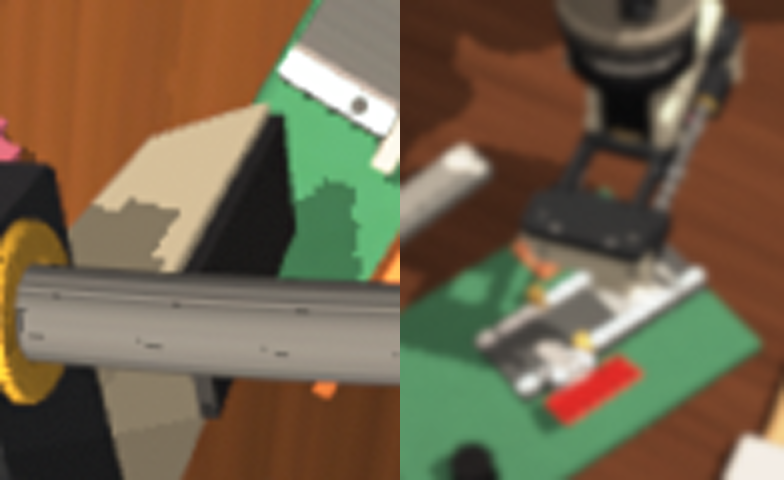

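>>> apply_moves([
  [-0.002,0.008,0.003,0.2,-0.5,0,-0.87],
  [-0.004,0.016,0.006,0.4,-1,0,-0.87],
  [-0.0057,0.022,0.0086,0.5,-1,0,-0.87],
  [-0.0057,0.0286,0.0086,0.5,-1,0,-0.87],
  [-0.0057,0.0286,0.0086,0.5,-1,0,-0.87],
])

```text
time: 2.8
tool_pos: [0.4914, -0.0325, 0.0626]
tool_rot: [-1.566, -0.003, -1.328]
contact_force: [0.4, -0.4, -0.3]
opening: 0.0854
```

```bash
python3 - <<'E'
from h import *
r=pose(-98,56,86,50);goto(r[0],r[1]);s=robot.observe();T=toolT(s);print(s['time'],s['tool_pos'],s['contact_force'])
im=cams.read_camera('wrist');cv2.imwrite('pics/w3.png',im);np.save('w3.npy',T)
P=[(T@np.array([x/1e3,Y/1e3,z/1e3,1]))[:3] for Y in(-14,11) for z in(-43,43) for x in(-9.5,9.5)]
print(np.round((proj('wrist',P,T)-[160,60])*2.1,0).tolist())
cv2.imwrite('pics/w3c.png',cv2.resize(im[60:340,160:500],None,fx=2.1,fy=2.1,interpolation=2))
E
```

```text
goto [-0.0009  0.0016 -0.0018] [-0.25 -0.02  0.15]
2.8 [ 0.49138224 -0.03245034  0.06256455] [ 0.44100669 -0.41129685 -0.25276231]
[[169.0, 354.0], [175.0, 415.0], [488.0, 354.0], [481.0, 415.0], [187.0, 320.0], [192.0, 377.0], [469.0, 320.0], [465.0, 376.0]]
```

View pics/w3c.png

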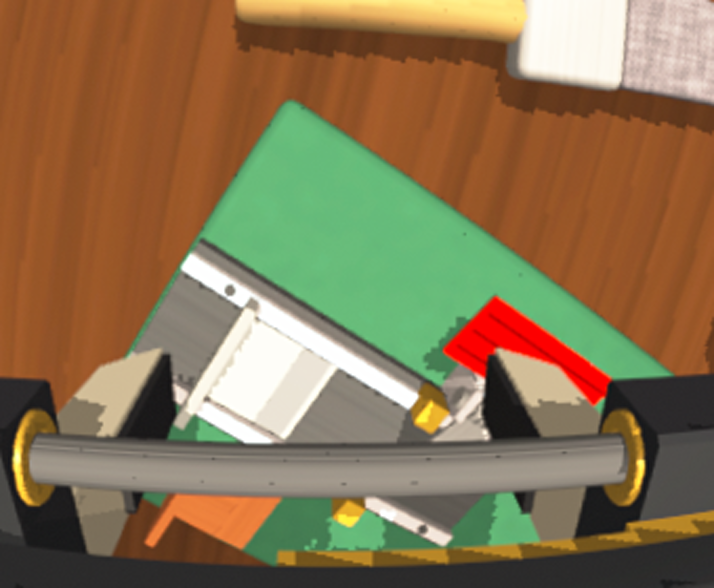

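>>> apply_moves([
  [0,0.003,0,0,0,0,-0.87],
  [0,0.006,0,0,0,0,-0.87],
  [0,0.009,0,0,0,0,-0.87],
  [0,0.012,0,0,0,0,-0.87],
  [0,0.012,0,0,0,0,-0.87],
])

```text
time: 3.48
tool_pos: [0.4917, -0.0325, 0.0509]
tool_rot: [-1.566, -0.003, -1.328]
contact_force: [0.4, 0.3, -0.2]
opening: 0.0858
```

```bash
python3 - <<'E'
from h import *
for i in range(6):
    s=robot.observe();print(np.round(s['tool_pos'],4),np.round(s['tool_rot'],4),np.round(s['contact_force'],1),np.round(st(s['tool_pos']),1));im=cams.read_camera('wrist')
r=pose(-98,56,86,39);print(r[0],st(r[0]))
cv2.imwrite('pics/w4.png',im)
E
```

```text
[ 0.4917 -0.0325  0.0509] [-1.5658 -0.0028 -1.3282] [ 0.4  0.3 -0.2] [[-65.4  32.2  50.9]]
[ 0.4918 -0.0326  0.051 ] [-1.5656 -0.003  -1.3283] [ 0.9 -1.1  0.3] [[-65.2  32.2  51. ]]
[ 0.4919 -0.0326  0.0512] [-1.5654 -0.0031 -1.3283] [-0.4  0.9 -0.3] [[-65.2  32.3  51.2]]
[ 0.4919 -0.0326  0.0512] [-1.5652 -0.0031 -1.3283] [ 0.4  0.1 -0.3] [[-65.1  32.3  51.2]]
[ 0.492  -0.0326  0.0513] [-1.5651 -0.0032 -1.3282] [-1.4  0.3  0.1] [[-65.1  32.3  51.3]]
[ 0.4919 -0.0326  0.0513] [-1.5651 -0.0032 -1.3282] [-0.3 -0.5 -0.1] [[-65.1  32.3  51.3]]
[ 0.48940544 -0.03203371  0.05      ] [[-67.66371696  31.92115179  50.        ]]
```

>>> apply_moves([
  [-0.001,0.001,-0.0017,0,0,0,-0.87],
  [-0.001,0.003,-0.0017,-0.2,0,0.1,-0.87],
  [-0.001,0.005,-0.0017,-0.3,0,0.2,-0.87],
  [-0.001,0.006,-0.0017,-0.3,0,0.2,-0.87],
  [-0.001,0.006,-0.0017,-0.3,0,0.2,-0.87],
])

```text
time: 4.4
tool_pos: [0.4899, -0.032, 0.045]
tool_rot: [-1.571, 0.001, -1.328]
contact_force: [0.5, 0.1, -0.7]
opening: 0.0857
```

```bash
python3 - <<'E'
from h import *
for i in range(2):
    s=robot.observe();T=toolT(s);print(np.round(s['tool_rot'],4),np.round(s['contact_force'],1),np.round(st(s['tool_pos']),1));im=cams.read_camera('wrist')
cv2.imwrite('pics/w5.png',im);sc=cams.read_camera('scene');cv2.imwrite('pics/s5.png',sc)
print(proj('scene',T[:3,3]))
a=cv2.resize(im[190:320,180:440],None,fx=3,fy=3,interpolation=2)
b=cv2.resize(sc[160:230,260:390],None,fx=6,fy=6,interpolation=2)[:200]
cv2.imwrite('pics/w5c.png',np.vstack([a,b]))if a.shape[1]==b.shape[1] else cv2.imwrite('pics/w5c.png',a)
E
```

```text
[-1.5708e+00  5.0000e-04 -1.3283e+00] [ 0.5  0.1 -0.7] [[-67.2  32.1  45. ]]
[-1.5707e+00  5.0000e-04 -1.3283e+00] [-0.4  0.7  0.1] [[-67.1  32.1  45.1]]
[[320.06884495 193.8033167 ]]
```

View pics/w5c.png

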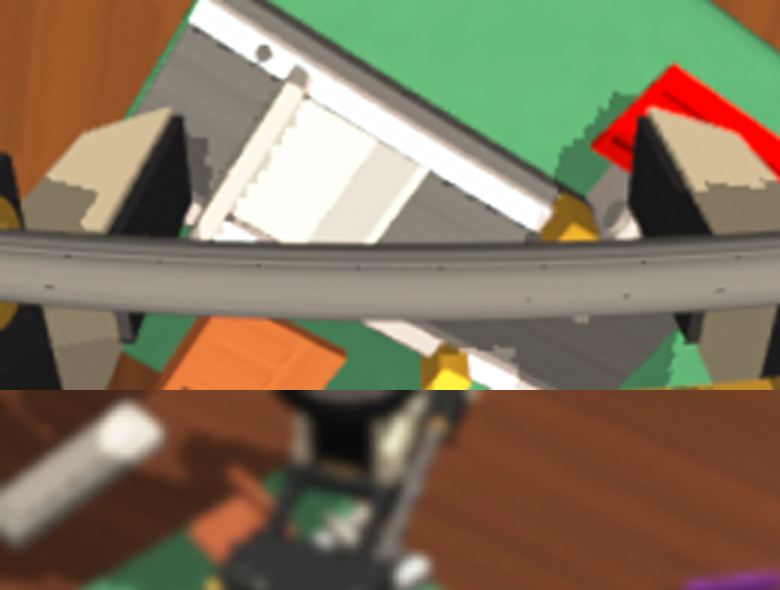

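```bash
python3 - <<'E'
from h import *
s=robot.observe();T=toolT(s)
f=lambda c:np.array(c)/3+[180,190]-.17
for z in(.034,.045,.059):
    print(z,np.round(st(onz('wrist',f([(186,118),(190,205),(640,112)]),z,T)),1).tolist())
for Y in(-14,11):
  print(Y,[np.round(st((T@np.array([x/1e3,Y/1e3,zz/1e3,1]))[:3]),1).tolist() for x,zz in((-9.5,-43),(9.5,-43),(-9.5,43))])
print('tab',np.round(st(onz('wrist',f([(300,83),(203,238)]),.040,T)),1).tolist(),'post',np.round(st(onz('wrist',f([(568,215),(447,362)]),.036,T)),1).tolist())
print('jar',np.round(st(onz('top',[(301,150)],.075,T)),1))
E
```

```text
0.034 [[-106.3, 2.9, 34.0], [-95.1, -16.0, 34.0], [-24.7, 59.5, 34.0]]
0.045 [[-106.7, 8.7, 45.0], [-96.1, -9.0, 45.0], [-30.0, 61.9, 45.0]]
0.059 [[-107.1, 16.1, 59.0], [-97.4, -0.2, 59.0], [-36.7, 64.9, 59.0]]
-14 [[[-108.1, 16.0, 59.2]], [[-97.4, 0.2, 59.2]], [[-36.7, 64.0, 59.2]]]
11 [[[-108.1, 16.0, 34.2]], [[-97.4, 0.2, 34.2]], [[-36.7, 64.0, 34.2]]]
tab [[-90.6, 26.8, 40.0], [-89.1, -18.1, 40.0]] post [[-23.4, 31.1, 36.0], [-21.9, -18.5, 36.0]]
jar [[ 90.  166.7  75. ]]
```

```bash
sed -i 's/ztip+11/ztip-14/' h.py; python3 - <<'E'
from h import *
for z in(55,44): r=pose(-97,60,90,z,4);print(r,st(r[0]));goto(r[0],r[1])
E
```

```text
(array([ 0.49495662, -0.03107435,  0.041     ]), 9.93, array([-16.01348503,  61.72724134,  41.        ]), -0.9565217391304348) [[-62.77885683  34.72724134  41.        ]]
goto [0.0002 0.0042 0.005 ] [-0.01  3.97 -0.02]
(array([ 0.49495662, -0.03107435,  0.03      ]), 9.93, array([-16.01348503,  61.72724134,  30.        ]), -0.9565217391304348) [[-62.77885683  34.72724134  30.        ]]
goto [0.0003 0.0152 0.005 ] [-0.01  3.97 -0.02]
```

>>> apply_moves([
  [0,0,0.002,0,2,0,-0.957],
  [0,0,0.005,0,4,0,-0.957],
  [0,0.004,0.005,0,4,0,-0.957],
  [0,0.008,0.005,0,4,0,-0.957],
  [0,0.012,0.005,0,4,0,-0.957],
])

```text
time: 5.18
tool_pos: [0.4946, -0.0308, 0.0327]
tool_rot: [-1.571, 0.001, -1.398]
contact_force: [-0.2, 0.3, -0.6]
opening: 0.0898
```

>>> apply_moves([
  [0,0.001,0,0,0,0,-0.957],
  [0,0.002,0,0,0,0,-0.957],
  [0,0.003,0,0,0,0,-0.957],
  [0,0.004,0,0,0,0,-0.957],
  [0,0.004,0,0,0,0,-0.957],
])

```text
time: 5.8
tool_pos: [0.4948, -0.0308, 0.0291]
tool_rot: [-1.571, 0.0, -1.398]
contact_force: [0.4, -0.4, -0.7]
opening: 0.0896
```

```bash
python3 - <<'E'
from h import *
for i in range(2):
    s=robot.observe();T=toolT(s);print(np.round(s['tool_rot'],4),np.round(s['contact_force'],1),np.round(st(s['tool_pos']),1),s['opening']);im=cams.read_camera('wrist')
cv2.imwrite('pics/w6.png',im)
r=pose(-97,60,90,34,4);goto(r[0],r[1])
E
```

```text
[-1.5706e+00  4.0000e-04 -1.3981e+00] [ 0.4 -0.4 -0.7] [[-63.   34.9  29.1]] 0.08961771455109623
[-1.5706e+00  4.0000e-04 -1.3980e+00] [-0.4 -0.6 -0. ] [[-63.   34.9  29.2]] 0.0899936720471757
goto [0.0003 0.0092 0.    ] [-0.02 -0.03 -0.02]
```

>>> apply_moves([
  [0,0.001,0,0,0,0,-0.957],
  [0,0.002,0,0,0,0,-0.957],
  [0,0.003,0,0,0,0,-0.957],
  [0,0.004,0,0,0,0,-0.957],
  [0,0.004,0,0,0,0,-0.957],
])

```text
time: 6.52
tool_pos: [0.4951, -0.0307, 0.0253]
tool_rot: [-1.57, 0.0, -1.398]
contact_force: [-0.4, 1.2, 4.2]
opening: 0.0898
```

>>> apply_moves([
  [0,0.001,0,0,0,0,-0.957],
  [0,0.002,0,0,0,0,-0.957],
  [0,0.003,0,0,0,0,-0.957],
  [0,0.003,0,0,0,0,-0.957],
  [0,0.003,0,0,0,0,-0.957],
])

```text
time: 7.15
tool_pos: [0.4951, -0.0307, 0.0222]
tool_rot: [-1.57, 0.0, -1.398]
contact_force: [1.6, 2.3, 5.1]
opening: 0.0896
```

```bash
python3 - <<'E'
from h import *
for i in range(3):
    s=robot.observe();T=toolT(s);print(np.round(s['contact_force'],1),np.round(st(s['tool_pos']),1),s['opening']);im=cams.read_camera('wrist')
cv2.imwrite('pics/w7.png',im)
a=cv2.resize(im[190:320,180:440],None,fx=3,fy=3,interpolation=2)
cv2.imwrite('pics/w7c.png',a)
E
```

```text
[1.6 2.3 5.1] [[-62.8  35.1  22.2]] 0.08962765741866198
[0.4 3.6 6. ] [[-62.7  35.1  22.2]] 0.08973513669675638
[0.9 3.1 4.7] [[-62.7  35.1  22.2]] 0.09000020979434617
```

View pics/w7c.png

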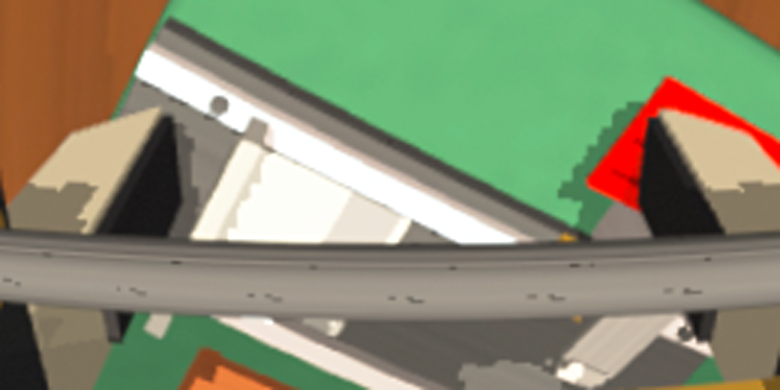

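The clip is being pressed: upward force is about 5 N and the bar has come down. The pusher's corner at (182,205) stands just behind the upturned end. I'll press to about the level position and work out the push.

>>> apply_moves([
  [0,0.001,0,0,0,0,-0.957],
  [0,0.002,0,0,0,0,-0.957],
  [0,0.003,0,0,0,0,-0.957],
  [0,0.004,0,0,0,0,-0.957],
  [0,0.0045,0,0,0,0,-0.957],
])

```text
time: 7.92
tool_pos: [0.4953, -0.0307, 0.0182]
tool_rot: [-1.57, 0.0, -1.398]
contact_force: [-1.3, 3.8, 10.9]
opening: 0.0902
```

```bash
cat >> h.py <<'E'
def par(u): return -97+71*u,60-15*u,90-18*u,4-4*u     # xt,phi,w,yc along the push
def P(u,z=31.7):
    xt,f,w,yc=par(u);p,a,_,g=pose(xt,f,w,z,yc);M=np.eye(4)
    M[:3,:3]=(R.from_euler('z',a-90,degrees=True)*R.from_euler('x',-90,degrees=True)).as_matrix();M[:3,3]=p;return M,g
E
python3 - <<'E'
from h import *
s=robot.observe();print(np.round(s['contact_force'],1),np.round(st(s['tool_pos']),1))
u=np.linspace(0,1,9)
for a,b in zip(u[:-1],u[1:]):
    print('call from xt %.1f'%par(a)[0])
    for k in(1,5):
        D=np.linalg.inv(P(a)[0])@P(a+(b-a)*k/5)[0];print('  ',k,np.round(D[:3,3],4),np.round(R.from_matrix(D[:3,:3]).as_rotvec(degrees=True)[1],2),round(P(a+(b-a)*k/5)[1],3))
E
```

```text
[-1.3  3.8 10.9] [[-62.6  35.2  18.2]]
call from xt -97.0
   1 [0.0007 0.     0.0012] -0.37 -0.947
   5 [0.0034 0.     0.006 ] -1.87 -0.908
call from xt -88.1
   1 [0.0007 0.     0.0012] -0.38 -0.898
   5 [0.0037 0.     0.0058] -1.87 -0.859
call from xt -79.2
   1 [0.0008 0.     0.0011] -0.37 -0.849
   5 [0.004  0.     0.0056] -1.87 -0.81
call from xt -70.4
   1 [0.0008 0.     0.0011] -0.38 -0.8
   5 [0.0043 0.     0.0055] -1.88 -0.761
call from xt -61.5
   1 [0.0009 0.     0.0011] -0.37 -0.751
   5 [0.0045 0.     0.0053] -1.87 -0.712
call from xt -52.6
   1 [0.0009 0.     0.001 ] -0.37 -0.702
   5 [0.0048 0.     0.0051] -1.87 -0.663
call from xt -43.8
   1 [0.001 0.    0.001] -0.38 -0.653
   5 [0.005  0.     0.0049] -1.88 -0.614
call from xt -34.9
   1 [0.001  0.     0.0009] -0.37 -0.604
   5 [0.0053 0.     0.0047] -1.88 -0.565
```

>>> apply_moves([
  [0.0007,0,0.0012,0,-0.4,0,-0.947],
  [0.0014,0,0.0024,0,-0.75,0,-0.938],
  [0.002,0,0.0036,0,-1.1,0,-0.928],
  [0.0027,0,0.0048,0,-1.5,0,-0.918],
  [0.0034,0,0.006,0,-1.87,0,-0.908],
])

```text
time: 8.55
tool_pos: [0.497, -0.0322, 0.0175]
tool_rot: [-1.579, 0.004, -1.364]
contact_force: [-15.9, 4.2, 20.5]
opening: 0.0874
```

>>> apply_moves([
  [0.0007,0,0.0012,0,-0.4,0,-0.898],
  [0.0015,0,0.0023,0,-0.75,0,-0.888],
  [0.0022,0,0.0035,0,-1.1,0,-0.879],
  [0.003,0,0.0046,0,-1.5,0,-0.869],
  [0.0037,0,0.0058,0,-1.87,0,-0.859],
])

```text
time: 9.18
tool_pos: [0.5043, -0.0349, 0.0176]
tool_rot: [-1.577, 0.003, -1.332]
contact_force: [-13.2, 3.3, 17.5]
opening: 0.0851
```

```bash
python3 - <<'E'
from h import *
s=robot.observe();T=toolT(s);print(s['time'],np.round(s['contact_force'],1),np.round(st(s['tool_pos']),1),s['opening']*1e3,'plan',np.round(st(P(.25)[0][:3,3]),1))
im=cams.read_camera('wrist');cv2.imwrite('pics/w8.png',im)
cv2.imwrite('pics/w8c.png',cv2.resize(im[170:340,180:440],None,fx=3,fy=3,interpolation=2))
E
```

```text
9.175 [-13.2   3.3  17.5] [[-52.7  34.3  17.6]] 85.10195620485707 plan [[-49.   34.6  17.7]]
```

View pics/w8c.png

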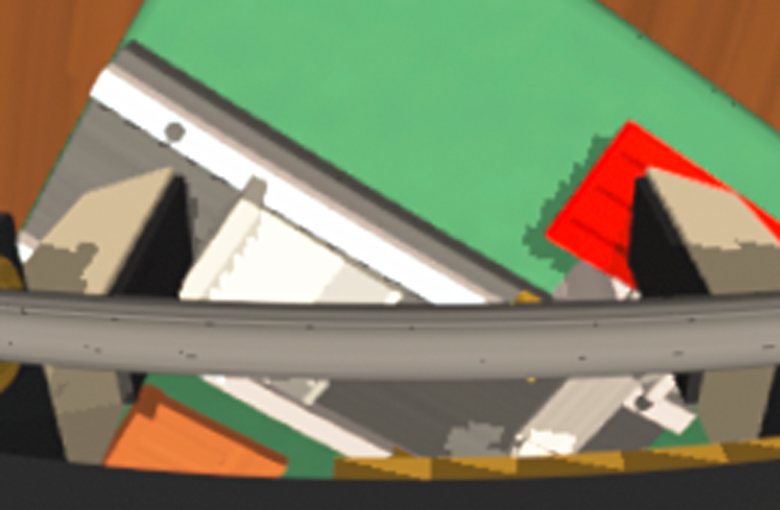

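>>> apply_moves([
  [0,-0.0005,0,0,0,0,-0.859],
  [0,-0.001,0,0,0,0,-0.859],
  [0,-0.0015,0,0,0,0,-0.859],
  [0,-0.002,0,0,0,0,-0.859],
  [0,-0.002,0,0,0,0,-0.859],
])

```text
time: 9.85
tool_pos: [0.5055, -0.0351, 0.0194]
tool_rot: [-1.575, 0.002, -1.332]
contact_force: [-6.3, 2.4, 8.8]
opening: 0.0854
```

```bash
python3 - <<'E'
from h import *
s=robot.observe();T=toolT(s);print(s['time'],np.round(s['contact_force'],1),np.round(st(s['tool_pos']),1),np.round(s['tool_rot'],4),'plan',np.round(st(P(.25)[0][:3,3]),1))
f=lambda c:np.array(c)/3+[180,170]-.17
print('tab',np.round(st(onz('wrist',f([(258,182),(195,290)]),.040,T)),1).tolist(),'front',np.round(st(onz('wrist',f([(402,297)]),.024,T)),1).tolist(),'bar outer corner,inner corner',np.round(st(onz('wrist',f([(630,122),(546,236)]),.032,T)),1).tolist())
E
```

```text
9.85 [-6.3  2.4  8.8] [[-51.4  34.6  19.4]] [-1.5749  0.0023 -1.3324] plan [[-49.   34.6  17.7]]
tab [[-80.3, 29.1, 40.0], [-79.0, 2.2, 40.0]] front [[-40.5, 15.4, 24.0]] bar outer corner,inner corner [[-28.4, 73.9, 32.0], [-27.5, 46.3, 32.0]]
```

The coupon has slid about 11 mm. The extra load came from pressing the bar to its end stop, and it went away when I eased off. I'll carry on with the push.

>>> apply_moves([
  [0.0008,0,0.0011,0,-0.4,0,-0.849],
  [0.0016,0,0.0022,0,-0.75,0,-0.839],
  [0.0024,0,0.0034,0,-1.1,0,-0.83],
  [0.0032,0,0.0045,0,-1.5,0,-0.82],
  [0.004,0,0.0056,0,-1.87,0,-0.81],
])

```text
time: 10.48
tool_pos: [0.5117, -0.0377, 0.0193]
tool_rot: [-1.575, 0.003, -1.3]
contact_force: [-7.2, 2.3, 9.6]
opening: 0.0834
```

>>> apply_moves([
  [0.0009,0,0.0011,0,-0.4,0,-0.8],
  [0.0017,0,0.0022,0,-0.75,0,-0.79],
  [0.0026,0,0.0033,0,-1.1,0,-0.78],
  [0.0034,0,0.0044,0,-1.5,0,-0.77],
  [0.0043,0,0.0055,0,-1.87,0,-0.761],
])

```text
time: 11.1
tool_pos: [0.5182, -0.0404, 0.0193]
tool_rot: [-1.575, 0.003, -1.267]
contact_force: [-6.6, 2.9, 9.4]
opening: 0.0808
```

>>> apply_moves([
  [0.0009,0,0.0011,0,-0.4,0,-0.751],
  [0.0018,0,0.0021,0,-0.75,0,-0.741],
  [0.0027,0,0.0032,0,-1.1,0,-0.731],
  [0.0036,0,0.0042,0,-1.5,0,-0.722],
  [0.0045,0,0.0053,0,-1.87,0,-0.712],
])

```text
time: 11.72
tool_pos: [0.5246, -0.0431, 0.0193]
tool_rot: [-1.575, 0.003, -1.234]
contact_force: [-6.3, 1.8, 9.0]
opening: 0.0788
```

```bash
python3 - <<'E'
from h import *
s=robot.observe();T=toolT(s);print(s['time'],np.round(s['contact_force'],1),np.round(st(s['tool_pos']),1),np.round(s['tool_rot'],4),'plan',np.round(st(P(.625)[0][:3,3]),1));np.save('w9.npy',T)
im=cams.read_camera('wrist');cv2.imwrite('pics/w9.png',im)
cv2.imwrite('pics/w9c.png',cv2.resize(im[170:340,180:440],None,fx=3,fy=3,interpolation=2))
E
```

```text
11.725 [-6.3  1.8  9. ] [[-30.9  33.6  19.3]] [-1.5752  0.003  -1.2343] plan [[-28.2  33.8  17.7]]
```

View pics/w9c.png

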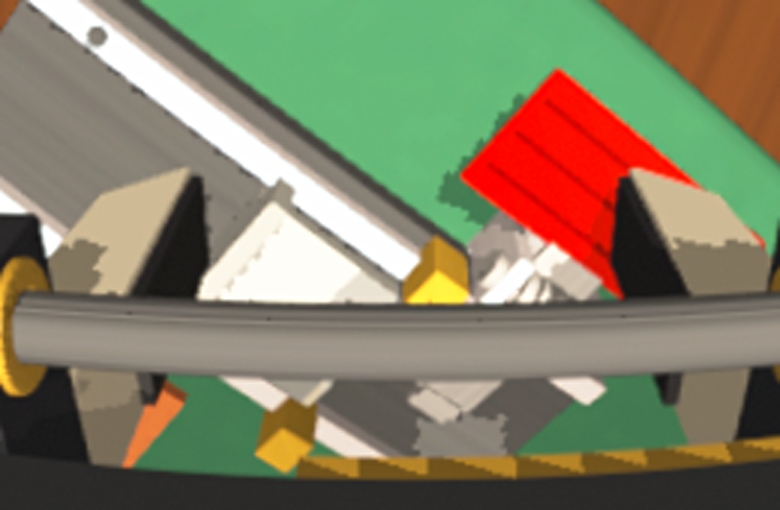

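The coupon is in the channel with the pusher behind it at (205,290). The nose is raised, the presser is on the bar at (640,280), and the posts at (435,280) and (285,440) are still ahead of the ears. That was my 12th picture, so from here I check by numbers.

>>> apply_moves([
  [0.0009,0,0.001,0,-0.4,0,-0.702],
  [0.0019,0,0.002,0,-0.75,0,-0.692],
  [0.0029,0,0.0031,0,-1.1,0,-0.683],
  [0.0038,0,0.0041,0,-1.5,0,-0.673],
  [0.0048,0,0.0051,0,-1.87,0,-0.663],
])

```text
time: 12.4
tool_pos: [0.531, -0.0459, 0.0193]
tool_rot: [-1.575, 0.003, -1.202]
contact_force: [-7.4, 3.7, 9.4]
opening: 0.0764
```

>>> apply_moves([
  [0.001,0,0.001,0,-0.4,0,-0.653],
  [0.002,0,0.002,0,-0.75,0,-0.643],
  [0.003,0,0.0029,0,-1.1,0,-0.634],
  [0.004,0,0.0039,0,-1.5,0,-0.624],
  [0.005,0,0.0049,0,-1.87,0,-0.614],
])

```text
time: 13.02
tool_pos: [0.5372, -0.0486, 0.0193]
tool_rot: [-1.575, 0.004, -1.169]
contact_force: [-7.8, 3.3, 9.1]
opening: 0.0739
```

>>> apply_moves([
  [0.001,0,0.0009,0,-0.4,0,-0.604],
  [0.0021,0,0.0019,0,-0.75,0,-0.594],
  [0.0032,0,0.0028,0,-1.1,0,-0.585],
  [0.0042,0,0.0038,0,-1.5,0,-0.575],
  [0.0053,0,0.0047,0,-1.87,0,-0.565],
])

```text
time: 13.65
tool_pos: [0.5436, -0.0516, 0.0192]
tool_rot: [-1.575, 0.004, -1.137]
contact_force: [-7.2, 3.8, 9.1]
opening: 0.072
```

```bash
python3 - <<'E'
from h import *
s=robot.observe();T=toolT(s);print(s['time'],np.round(np.array(s['contact_force'])@A,1),np.round(st(s['tool_pos']),1),np.round(s['tool_rot'],4),s['opening'],'plan',np.round(st(P(1)[0][:3,3]),1))
for zz in (-1,1): print(np.round(st((T@np.array([.0095,-.014,zz*s['opening']/2,1]))[:3]),1))
print('stand x in tool axes',np.round(T[:3,:3].T@A[:,0],3))
E
```

```text
13.65 [-8.   1.1  9.1] [[-10.   32.2  19.2]] [-1.575   0.004  -1.1366] 0.07200259405251218 plan [[-7.3 32.2 17.7]]
[[-28.7   0.   33.3]]
[[22.2 50.9 33. ]]
stand x in tool axes [ 0.706 -0.006  0.708]
```

>>> apply_moves([
  [0.0004,0,0.0004,0,0,0,-0.565],
  [0.0008,0,0.0008,0,0,0,-0.565],
  [0.0012,0,0.0012,0,0,0,-0.565],
  [0.0016,0,0.0016,0,0,0,-0.565],
  [0.0018,0,0.0018,0,0,0,-0.565],
])

```text
time: 14.28
tool_pos: [0.5459, -0.0525, 0.0192]
tool_rot: [-1.575, 0.004, -1.137]
contact_force: [-7.6, 3.6, 9.1]
opening: 0.0718
```

>>> apply_moves([
  [0.0003,0,0.0003,0,0,0,-0.565],
  [0.0006,0,0.0006,0,0,0,-0.565],
  [0.0009,0,0.0009,0,0,0,-0.565],
  [0.0012,0,0.0012,0,0,0,-0.565],
  [0.0012,0,0.0012,0,0,0,-0.565],
])

```text
time: 14.9
tool_pos: [0.5471, -0.0529, 0.0191]
tool_rot: [-1.576, 0.005, -1.137]
contact_force: [-7.9, 4.1, 9.4]
opening: 0.072
```

```bash
cat > q.py <<'E'
from h import *
s=robot.observe();T=toolT(s);print(s['time'],np.round(np.array(s['contact_force'])@A,1),np.round(st(s['tool_pos']),1),np.round(s['tool_rot'],4))
print('corner',np.round(st((T@np.array([.0095,-.014,-s['opening']/2,1]))[:3]),1))
E
python3 q.py
```

```text
14.9 [-8.8  1.2  9.4] [[-6.3 32.1 19.1]] [-1.5758  0.0046 -1.1368]
corner [[-25.   -0.   33.3]]
```

>>> apply_moves([
  [0.0003,0,0.0003,0,0,0,-0.565],
  [0.0006,0,0.0006,0,0,0,-0.565],
  [0.0009,0,0.0009,0,0,0,-0.565],
  [0.0012,0,0.0012,0,0,0,-0.565],
  [0.0012,0,0.0012,0,0,0,-0.565],
])

```text
time: 15.52
tool_pos: [0.5474, -0.053, 0.019]
tool_rot: [-1.578, 0.007, -1.137]
contact_force: [-11.1, 4.4, 12.8]
opening: 0.072
```

```bash
python3 q.py
```

```text
15.525 [-12.    0.3  12.8] [[-6.  32.1 19. ]] [-1.5779  0.0066 -1.1371]
corner [[-24.6  -0.   33.2]]
```

>>> apply_moves([
  [0.0003,0,0.0003,0,0,0,-0.565],
  [0.0006,0,0.0006,0,0,0,-0.565],
  [0.0009,0,0.0009,0,0,0,-0.565],
  [0.0012,0,0.0012,0,0,0,-0.565],
  [0.0012,0,0.0012,0,0,0,-0.565],
])

```text
time: 16.15
tool_pos: [0.5476, -0.0531, 0.0188]
tool_rot: [-1.58, 0.009, -1.137]
contact_force: [-15.0, 6.8, 15.6]
opening: 0.0718
```

```bash
python3 q.py; python3 - <<'E'
from h import *
s=robot.observe();T=toolT(s);np.save('w10.npy',T)
cv2.imwrite('pics/w10.png',cams.read_camera('wrist'));cv2.imwrite('pics/t10.png',cams.read_camera('top'))
im=cv2.imread('pics/w10.png');hsv=cv2.cvtColor(im,cv2.COLOR_BGR2HSV)
m=cv2.inRange(hsv,(20,150,90),(32,255,255));m[300:]=0
n,l,st_,c=cv2.connectedComponentsWithStats(m)
for i in range(1,n):
    if st_[i,4]>15: print(st_[i],np.round(c[i],1),np.round(st(onz('wrist',c[i],.036,T)),1))
# predicted pixels: ear front (stop) left ear top front edge y=20..26, at x=-22 z=40 ; tab back x=-26
for p in[(-22,25,40),(-26,25,40),(-26,10,40),(-22,20,36),(-22,31,36),(14,0,24)]: print(p,np.round(proj('wrist',wd(p),T),1))
E
```

```text
16.15 [-16.4   1.2  15.6] [[-5.8 32.1 18.8]] [-1.5803  0.0087 -1.1374]
corner [[-24.3   0.1  33.1]]
[284 223  21  29 375] [294.3 237.6] [[-18.2  27.7  36. ]]
[186 258  18  42 180] [192.  277.9] [[-43.5 -40.2  36. ]]
[434 260   9  10  30] [437.1 264.5] [[55.7 74.  36. ]]
[440 271   6  16  39] [442.5 278.7] [[67.3 70.5 36. ]]
[436 288   9   7  28] [440.7 291.4] [[74.7 64.  36. ]]
(-22, 25, 40) [[285.3 239.4]]
(-26, 25, 40) [[279.9 234.6]]
(-26, 10, 40) [[261.8 251.6]]
(-22, 20, 36) [[280.  241.9]]
(-22, 31, 36) [[293.5 229.3]]
(14, 0, 24) [[302.8 288.4]]
```

The push has stalled firmly with the ears against the stops: push force has risen by 8 N for 0.5 mm of motion. I'll back the pusher off with the clip still held open, then let the clip down.

>>> apply_moves([
  [-0.002,0,-0.002,0,0,0,-0.565],
  [-0.004,0,-0.004,0,0,0,-0.565],
  [-0.006,0,-0.006,0,0,0,-0.565],
  [-0.0085,0,-0.0085,0,0,0,-0.565],
  [-0.0085,0,-0.0085,0,0,0,-0.565],
])

```text
time: 16.88
tool_pos: [0.5438, -0.0517, 0.0205]
tool_rot: [-1.567, -0.003, -1.138]
contact_force: [1.9, -1.0, 5.4]
opening: 0.072
```

```bash
python3 q.py
```

```text
16.875 [ 2.2 -0.3  5.4] [[-9.8 32.1 20.5]] [-1.5673 -0.0026 -1.1375]
corner [[-28.7  -0.   34.4]]
```

>>> apply_moves([
  [0,-0.001,0,0,0,0,-0.565],
  [0,-0.0025,0,0,0,0,-0.565],
  [0,-0.004,0,0,0,0,-0.565],
  [0,-0.006,0,0,0,0,-0.565],
  [0,-0.009,0,0,0,0,-0.565],
])

```text
time: 17.5
tool_pos: [0.5409, -0.0506, 0.028]
tool_rot: [-1.573, 0.002, -1.137]
contact_force: [0.5, 0.5, -0.4]
opening: 0.072
```

>>> apply_moves([
  [0,-0.015,0,0,0,0,-0.565],
  [0,-0.04,0,0,0,0,-0.565],
  [-0.01,-0.08,0,0,0,0,-0.565],
  [-0.03,-0.12,0,0,0,0,-0.565],
  [-0.05,-0.15,0,0,0,0,-0.565],
])

```text
time: 18.12
tool_pos: [0.5209, -0.0051, 0.1813]
tool_rot: [-1.569, -0.001, -1.137]
contact_force: [-0.2, 0.1, -0.0]
opening: 0.0719
```

>>> apply_moves([
  [0,0,0,0,0,0,-0.565],
  [0,0,0,0,0,0,-0.565],
  [0,0,0,0,0,0,-0.565],
  [0,0,0,0,0,0,-0.565],
  [0,0,0,0,0,0,-0.565],
])

```text
time: 18.75
tool_pos: [0.5209, -0.0057, 0.1781]
tool_rot: [-1.571, 0.001, -1.137]
contact_force: [-0.2, -0.5, -1.1]
opening: 0.0717
```

```bash
python3 q.py; python3 - <<'E'
from h import *
s=robot.observe();T=toolT(s);im=cams.read_camera('wrist');cv2.imwrite('pics/w11.png',im)
# rectified top-down map of the stage in stand mm at z=40 (3 px/mm), profile along x
def strip(z,ys,xs):
    pts=np.array([wd((x,y,z)) for y in ys for x in xs]);q=proj('wrist',pts,T).astype(np.float32).reshape(len(ys),len(xs),2)
    return cv2.remap(im,q[...,0],q[...,1],cv2.INTER_LINEAR)
xs=np.arange(-50,30,2.)
for z,ys in((40,(-15,-10,-5,0)),(40,(23,24,25)),(40,(-25,-24,-23)),(24,(-14,-10))):
    g=strip(z,ys,xs).mean(0);print(z,ys);print([(int(x),*map(int,v)) for x,v in zip(xs,g)])
hsv=cv2.cvtColor(im,cv2.COLOR_BGR2HSV)
m=cv2.inRange(hsv,(20,150,90),(32,255,255));n,l,S,c=cv2.connectedComponentsWithStats(m)
for i in range(1,n):
    if S[i,4]>15: print('brass',S[i],np.round(st(onz('wrist',c[i],.036,T)),1))
r=cv2.inRange(hsv,(0,200,150),(4,255,255))|cv2.inRange(hsv,(176,200,150),(180,255,255))
c=max(cv2.findContours(r,0,1)[0],key=cv2.contourArea)[:,0];b=onz('wrist',c,.039,T)
print('bar',cv2.minAreaRect(st(b)[:,:2].astype(np.float32)))
E
```

```text
18.75 [-0.  -0.5 -1.1] [[-47.1  67.4 178.1]] [-1.5714e+00  1.0000e-03 -1.1374e+00]
corner [[-65.8  35.4 192.1]]
40 (-15, -10, -5, 0)
[(-50, 157, 166, 171), (-48, 156, 165, 170), (-46, 157, 166, 171), (-44, 156, 165, 171), (-42, 156, 165, 171), (-40, 156, 165, 171), (-38, 156, 166, 171), (-36, 156, 165, 171), (-34, 156, 165, 172), (-32, 157, 165, 172), (-30, 151, 161, 166), (-28, 128, 140, 145), (-26, 168, 190, 200), (-24, 240, 252, 254), (-22, 236, 249, 252), (-20, 211, 234, 245), (-18, 216, 235, 245), (-16, 250, 253, 253), (-14, 251, 254, 254), (-12, 251, 254, 254), (-10, 251, 254, 254), (-8, 251, 254, 254), (-6, 250, 254, 254), (-4, 233, 242, 246), (-2, 229, 238, 243), (0, 229, 238, 243), (2, 229, 238, 243), (4, 229, 238, 243), (6, 239, 247, 250), (8, 233, 243, 246), (10, 134, 145, 152), (12, 96, 104, 111), (14, 106, 115, 123), (16, 116, 125, 132), (18, 117, 126, 133), (20, 116, 125, 133), (22, 117, 127, 132), (24, 115, 145, 117), (26, 107, 153, 97), (28, 96, 145, 80)]
40 (23, 24, 25)
[(-50, 196, 199, 199), (-48, 194, 197, 198), (-46, 202, 205, 206), (-44, 190, 193, 192), (-42, 192
[... 2768 characters left out ...]
  10   9  51] [[-16.4 -25.6  36. ]]
brass [434 257   8   7  21] [[132.4  98.2  36. ]]
brass [186 258  16  44 148] [[ -63.9 -144.5   36. ]]
brass [439 264   6  12  28] [[148.5  94.1  36. ]]
brass [436 281  11  21  54] [[177.2  75.5  36. ]]
brass [420 303  96  20 540] [[245.6  81.3  36. ]]
brass [405 319  14   6  45] [[188.1  17.   36. ]]
brass [   9  321   45   58 1185] [[-234.4 -696.9   36. ]]
brass [382 320  25   7  77] [[170.  -2.  36.]]
brass [269 322  52   7 186] [[ 75.5 -95.2  36. ]]
brass [322 323  24   6  72] [[112.9 -58.6  36. ]]
brass [347 322  34   6  96] [[141.5 -29.5  36. ]]
bar ((-0.9686565399169922, 60.989925384521484), (25.26179313659668, 58.15842819213867), 89.47906494140625)
```

The coupon's upturned end spans x = −26 to −22 and its ears meet the brass on both sides with no gap. The front edge is at about 14.8 mm against 14 expected, and the bar is back up with no force on the tool. Handing in.

```bash
python3 -c "
from cell import robot
print(robot.hand_in(),robot.observe()['time'])"
```

```text
the job is handed in; nothing more can be done
the job is handed in; nothing more can be done
```

I pressed the clip open with one fingertip and pushed the coupon about 66 mm with the other until it stalled on the stops. Then I backed the pusher off, let the clip down and lifted clear. The job was handed in at about 18.8 s of the 48 s allowed.

**Last checks (image measurements, no 13th picture viewed):**
- **Home:** the upturned end lies at x ≈ −26 to −22 mm. Both ears meet the brass posts with no visible gap. The front edge measured about 14.8 mm against 14 expected, within the calibration error.
- **Seating force:** at the stops the push force rose by about 8 N for 0.5 mm of motion.
- **Clip:** the bar is back up at y = 61 mm, and the tool showed no contact force beyond about 1 N of noise. I could not measure the joint angle, so the nose holding the coupon is inferred from the bar.
- **Other items:** I did not re-measure them. No move was planned near them, and the forces are explained by the bar and the coupon.

**What disagreed or went wrong:**
- **Fingertip length:** the fingertips proved to end about 14 mm behind the TCP, not 11 mm ahead as stated. The wrist picture showed it and the guarded descent onto the bar confirmed it.
- **Bar pressed too deep:** early in the push I pressed the bar to its end stop, with about 20 N upward and 16 N along x. I eased up 2 mm and the load dropped to about 9 N.

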